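# Tension the extractor belt and hold the clamp bolt

### The arm

A 6-joint arm with a two-finger parallel gripper is mounted at the origin on the work surface. World frame = base frame: x ahead of the robot, y to its left, z up, the work surface at z = 0. Lengths are in m, angles in rad, forces in N, time in s.
With the tool pointing down it reaches from about 0.35 to 0.975 m from the base axis. Payload 4.9 kg.
Tool frame: the origin (TCP) lies on the mounting face of the last link; the fingertips stand 173 mm ahead of it and the grasp point (between the pads) lies 155 mm ahead of it; z points along the fingers, y is the line along which they close (so a half turn about z gives the same grasp; the last joint's range is limited). The gripper opens to 85 mm and grips with 20 to 120 N. Pads are 22 mm wide; open, the fingers measure 114 mm over their backs; the gripper's body (76 mm by 85 mm) begins 54 mm behind the grasp point. The pads swing forward as they close: fully open they stand 13 mm farther back than shut.
Start: joints at [1.076, 0.053, 1.613, -0, 1.476, -0.119], TCP at [0.229, 0.581, 0.405] pointing down, gripper open.
Joint ranges: [-3.01, 3.01], [-1.01, 2.22], [0.06, 2.58], [-1.02, 4.17], [0.09, 2.62], [-3.14, 3.14]. Speed limits (rad/s): [2.57, 2.57, 3.14, 3.14, 3.14, 3.14].

### API

Orientations are given as a rotation vector (axis times angle).
In Python, from station import monitor, eyes, finish_job gives the robot as it stands. The module is installed in compiled form; this text tells all that it offers.
- The arm moves only by the tool step_arm, never from a script. Its argument "commands" is a list of rows, each a list of 3 entries, a list of its own where there are three numbers: the opening in per cent of the stroke, from 0 (shut) to 100 (fully open), then the shift along the tool's x, y, z in mm, then the turn about the tool's z in degrees. In form: [[hand, [x, y, z], yaw], ...]. A call has 1 to 12 rows; each row is the pose to reach, as a shift and turn from the pose commanded when the call began, along the tool's axes at that moment; what a row does not reach only later rows make up. A row lasts 1/8 s, in which the tool goes at most 62.5 mm and 10.7 degrees, less where a joint would pass 70% of its speed; a pose out of reach is approached as far as the arm can. A call with a gripper value outside its range is refused whole. The fingers move at their own pace and stop on an object; "squeeze" is the grip in N (left out, the last holds). Time passes only in rows, so rows that repeat a pose let the fingers close. It gives the time, the measured TCP pose, the force, the opening and the grip force at its end, in the units of the state.
- monitor.get_obs(): the state, without advancing time (a new reading comes with each control period).
- eyes.get_image(name): name is "scene" or "top" or "wrist"; returns the picture (420x560x3 uint8, red, green, blue); there is no depth.
- eyes.camera_info(name): a dict with "camera_matrix" (3x3 intrinsics, pixels), "k1" (the pictures are not rectified: a ray, as slopes to the right and down, at radius r is drawn at 1 + k1 r^2 times it, then the intrinsics apply), "extrinsics" (4x4, takes a point from camera to world coordinates). Camera axes: x right, y down, z forward; pixel columns grow to the right and rows downward; lengths in m; the calibration is good to about 2 mm. A picture is of the moment at which its call begins: read the wrist's pose just before it. camera_info takes no time and is no camera call; for the wrist camera it gives the pose at the moment of the call.
- finish_job(): hands the job in; it is judged then, once.
The state is a dict: "t": time; "q": joint angles; "dq": joint speeds; "effort": joint torques, N m; "tool_pos": TCP position; "tool_rot": TCP orientation; "contact_force": force on the tool from outside, world axes, zero at the start; "wrist_torque": the same for the moment, N m; "opening": finger opening in m; "grip_force": force on a finger pad.
Only numpy, scipy, OpenCV 4.12 (cv2) and the standard library are available. Lean on these libraries where they do the work, as an engineer would, in place of code of your own. Each camera call takes 0.05 s, during which the arm holds its last target. There are 200 camera calls.

### The job

The spray booth's extractor blower needs its drive belt tensioned: pull the small motor along its bracket until the yellow pointer lines up with the red mark, and let go of it there. Then reach down into the narrow gap behind the bracket, grip the hidden hex head of the clamp bolt firmly by its upright flats and hold it from turning so that I can tighten the nut in front. Finish while still holding the bolt head, with the pointer still on the mark, and leave the other things on the mat alone.

Things in the scene. Friction and masses are not known exactly. Their poses are not given: they have to be found in the camera images.
- blower: belt-driven extractor blower, fixed on the mat. Origin: underside of its grey base (410 mm along y, 260 along x, 12 thick), below the front face of the upright bracket plate. z up; x from the front (motor, yellow guard) to the rear (fan scroll, duct); y along the bracket, towards the fan. Fan scroll: x 56 to 121, y 42 to 198 mm, top 183 mm high.
- bracket_top (a point): on the top edge of the upright aluminium bracket plate, at its front face, 112 mm above the blower's origin, in line with it along y. The plate is 6 mm thick (x 0 to 6 mm of the blower); this edge runs from y -150 to 60 mm, beyond that the plate is 165 mm high. The clamp bolt slides in a level slot in it.
- gap_top (a point): midway across the 50 mm wide gap behind the bracket plate, at the blower's y -100 mm, level with the plate's top edge. Gap: blower's x 6 to 56 mm, open above, floor 12 mm high; closed at the rear by the grey-blue outlet duct (x 56 to 121 mm, y -160 mm up to the scroll, top 90 mm above the blower's origin).
- guard_top (a point): middle of the top of the yellow belt guard in front of the motor: 35 mm thick (blower's x -125 to -90 mm), 148 mm high, y -108 to 163 mm, fixed
- motor_mid (a point): middle of the drive motor: level cylinder 46 mm in diameter with a copper band, in front of the bracket plate, reaching 35 mm either way along the blower's x. This point is on its axis, 105 mm above the blower's origin and 44 mm in front of the plate. Can be pinched from above across its diameter (along y).
- motor_slide (a joint): place of the motor carriage on the bracket, m: 0 nearest the fan, grows as it is pulled along the blower's -y (away from the fan scroll), stop at 0.07. The stretchy belt hidden in the guard pulls it back (80 N/m, nothing at 0); the finger-tight clamp drags at about 9 N, so it needs up to about 15 N and stays where it is left.
- pointer (a point): tip of the yellow pointer (4 mm wide, 16 mm long along the blower's x) on top of the motor carriage, at the front face of the bracket plate, just above its top edge; moves with the carriage
- red_mark: red block, 6 mm wide along y, 8 mm along x and in height, clipped on the bracket plate's top edge. Origin: front end of its underside, midway along y; axes as the blower's. Right belt tension: pointer and mark at the same place along the blower's y.
- bolt_head (a point): steel hex head of the clamp bolt in the gap behind the bracket: 17 mm across flats, 8 mm thick along x. This point: its centre, 12 mm behind the plate's rear face (a 16 mm spacer sleeve between), 80 mm above the blower's origin, 32 mm below the plate's top edge. Moves with the motor carriage, 48 mm from the motor's axis along -y. Bolt axis along the blower's x; the flats on its +y and -y sides stand about upright.
- bolt_turn (a joint): turn of the clamp bolt about its axis (the blower's x), rad: 0 = two flats exactly upright; starts within 0.2 of that. The nut is only finger-tight: the bolt turns at 0.04 N m and squares itself to flat jaws.
- paint_jar: bystander: glass paint jar, blue cap, 48 mm diameter, 55 mm high, in front of the blower; origin under its centre
- spanner: bystander: steel spanner 170 mm long lying on the mat, off the blower's -y end; origin under its middle, x along it
- spare_pulley: bystander: spare aluminium belt pulley, 60 mm diameter, 28 mm high, off the blower's +y end; origin under its centre
- thinner_bottle: bystander: small bottle with black cap, 44 mm diameter, 85 mm high, behind the blower; origin under its centre

How it is judged:
By the outcome, as a careful person would: the job done as asked, in the order asked, and still so for the second after the job is handed in, while the arm keeps its last pose, push and grip.
It also fails if it takes over 46 s, if anything falls off the work surface, if the arm or the gripper's body presses on something with over 40 N, if the wrist force passes 120 N, or if a joint passes its speed limit or range.

## Working session

There is one attempt and no reset: what is moved stays moved. The work goes in short steps, Python scripts to look and compute and a tool call to move; the robot and the scene stay as the last step left them, time stands still between calls to the robot, and variables do not carry over. Pictures are saved under pics/ and viewed, at most 10 in all, crops included, and the job is handed in when it is done.

Besides the shell and the picture viewer there is one more tool, called after "Request:" as name(argument=value, ...) on one line, values as JSON. step_arm: Moves the arm, as the interface text tells. Its arguments: {"type":"object","properties":{"commands":{"type":"array"},"squeeze":{"type":"number"}},"required":["commands"]}

```bash
mkdir -p pics
cat > h.py <<'E'
import numpy as np, cv2
from station import monitor, eyes
from scipy.spatial.transform import Rotation as R
def ray(n,px,info=None):
    i=info or eyes.camera_info(n);K=np.array(i["camera_matrix"]);T=np.array(i["extrinsics"])
    d=np.array([(px[0]-K[0,2])/K[0,0],(px[1]-K[1,2])/K[1,1]]);u=d.copy()
    for _ in range(20): u=d/(1+i["k1"]*(u@u))
    v=T[:3,:3]@np.r_[u,1];return T[:3,3],v/np.linalg.norm(v)
def onz(n,px,z,info=None):
    o,v=ray(n,px,info);return o+v*(z-o[2])/v[2]
def proj(n,P,info=None):
    i=info or eyes.camera_info(n);K=np.array(i["camera_matrix"]);T=np.array(i["extrinsics"])
    p=T[:3,:3].T@(np.array(P)-T[:3,3]);u=p[:2]/p[2];u=u*(1+i["k1"]*(u@u));return np.array([K[0,0]*u[0]+K[0,2],K[1,1]*u[1]+K[1,2]])
def shot(n,f):
    i=eyes.camera_info(n);im=eyes.get_image(n);cv2.imwrite("pics/"+f,im[...,::-1]);return im,i
E
python3 - <<'E'
from h import *
a,_=shot("top","top.png");b,_=shot("scene","scene.png")
for n in("top","scene"):
    i=eyes.camera_info(n);print(n,i)
o=monitor.get_obs();print({k:np.round(v,3) for k,v in o.items()})
E
```

```text
top {'camera_matrix': array([[398.25713999,   0.        , 273.57564746],
       [  0.        , 398.25713999, 209.07671604],
       [  0.        ,   0.        ,   1.        ]]), 'k1': 0.03518347582663714, 'extrinsics': array([[-6.35202616e-03, -9.90336144e-01,  1.38542319e-01,
         4.72248405e-01],
       [-9.99979654e-01,  6.37196023e-03, -2.99651458e-04,
         4.76104724e-02],
       [-5.86030478e-04, -1.38541404e-01, -9.90356469e-01,
         1.09931852e+00],
       [ 0.00000000e+00,  0.00000000e+00,  0.00000000e+00,
         1.00000000e+00]])}
scene {'camera_matrix': array([[489.53529238,   0.        , 284.84352308],
       [  0.        , 489.53529238, 206.34915084],
       [  0.        ,   0.        ,   1.        ]]), 'k1': -0.007801378301736193, 'extrinsics': array([[-0.59389135,  0.50599783, -0.6255072 ,  1.3638167 ],
       [ 0.80444653,  0.38564585, -0.45182193,  0.58342872],
       [ 0.01260334, -0.77152024, -0.63607993,  0.8980832 ],
       [ 0.        ,  0.        ,  0.        ,  1.        ]])}
{'t': np.float64(0.1), 'q': array([ 1.076,  0.053,  1.614, -0.   ,  1.476, -0.119]), 'dq': array([ 0.001, -0.   , -0.005, -0.001,  0.   ,  0.001]), 'effort': array([-0.0000e+00, -3.9491e+01, -3.7136e+01, -0.0000e+00,  4.0000e-03,
       -0.0000e+00]), 'tool_pos': array([0.229, 0.581, 0.404]), 'tool_rot': array([-5.870e-01, -3.086e+00,  3.000e-03]), 'contact_force': array([-0.246,  0.117,  0.284]), 'wrist_torque': array([ 0.013, -0.016, -0.051]), 'grip_force': np.float64(0.0), 'opening': np.float64(0.085)}
```

View pics/top.png

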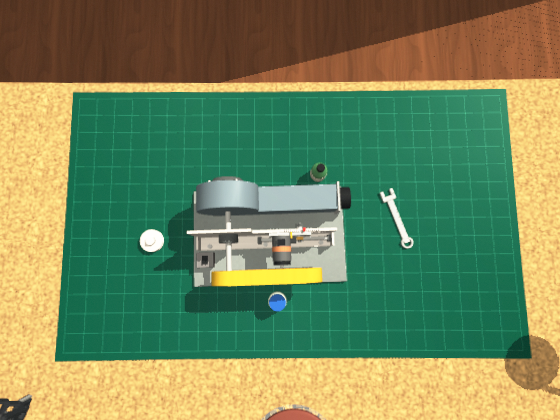

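View pics/scene.png

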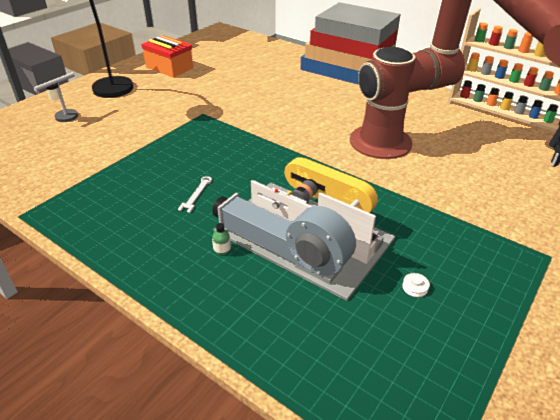

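The top view shows the blower at about (270,235), nearly aligned with the world axes. The yellow guard spans columns 210–322 at row 276, the motor's copper band is near (282,248), and the pointer and red mark are near (300,233).

Run:
```python
from h import *
im=cv2.imread("pics/top.png");hsv=cv2.cvtColor(im,cv2.COLOR_BGR2HSV)
def m(lo,hi,roi=(180,215,360,300)):
    k=cv2.inRange(hsv,lo,hi);z=np.zeros_like(k);x0,y0,x1,y1=roi;z[y0:y1,x0:x1]=k[y0:y1,x0:x1];return z
y=m((20,150,120),(35,255,255))
n,l,s,c=cv2.connectedComponentsWithStats(y)
for j in range(1,n):
    if s[j,4]>2: print("yel",s[j],c[j])
k=(l==1+np.argmax(s[1:,4]));pts=np.argwhere(k)[:,::-1]
P=np.array([onz("top",p,.148)[:2] for p in pts.astype(float)]).astype(np.float32)
print(cv2.minAreaRect(P))
for nm,lo,hi in(("red",(0,150,100),(6,255,255)),("red2",(172,120,80),(180,255,255)),("cop",(6,90,100),(19,255,255))):
    n,l,s,c=cv2.connectedComponentsWithStats(m(lo,hi))
    for j in range(1,n):
        if s[j,4]>2: print(nm,s[j],c[j],onz("top",c[j],.12))
# plate top edge, fit line on columns 250..330
cv2.imwrite("pics/c1.png",cv2.resize(im[170:310,180:360],None,fx=4.3,fy=4.3,interpolation=cv2.INTER_CUBIC))
```

```text
yel [290 232   3   7  13] [290.84615385 235.07692308]
yel [ 212  268  110   19 1706] [266.8042204  276.70867526]
((0.44472387433052063, 0.06461073458194733), (0.03687725588679314, 0.2573925852775574), 1.6418379545211792)
red [303 228   2   3   6] [303.5 229. ] [ 0.55918616 -0.02612957  0.12      ]
cop [296 237   7   3  20] [299.15 237.95] [ 0.53720748 -0.01506905  0.12      ]
cop [272 246  19   6 112] [281.15178571 248.54464286] [0.51156651 0.02938703 0.12      ]
cop [253 269   3   1   3] [254. 269.] [0.46253956 0.09581087 0.12      ]
cop [281 268   3   1   3] [282. 268.] [0.46449783 0.02775607 0.12      ]
```

View pics/c1.png

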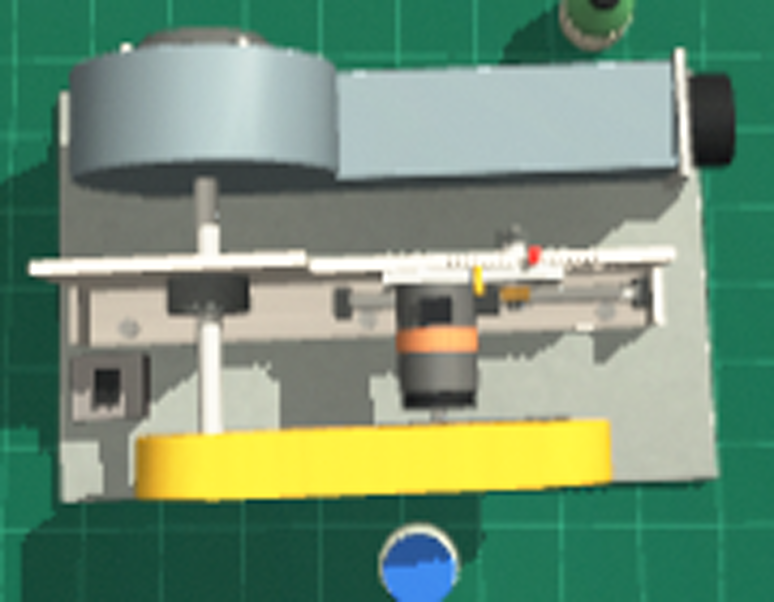

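```bash
cat >> h.py <<'E'
def tool():
    o=monitor.get_obs();M=R.from_rotvec(o["tool_rot"]).as_matrix();return np.array(o["tool_pos"]),M
def plan(grasp,yaw):  # move so grasp pt at world point, tool y along blower y
    p,M=tool();g=np.array(grasp)+[0,0,.155]
    d=M.T@(g-p)*1000;y=np.array([-np.sin(yaw),np.cos(yaw),0]);t=M.T@y
    a=np.degrees(np.arctan2(-t[0],t[1]));a=(a+90)%180-90
    print("shift",d.round(1),"turn",a.round(2));print("M",M.round(4).tolist(),"graspnow",(p+M[:,2]*.155).round(4))
E
python3 - <<'E'
from h import *
print(onz("top",(291,233),.118),onz("top",(303.5,229),.118),onz("top",(281.2,248.5),.124))
plan((.515,.01,.27),np.radians(1.7))
i=eyes.camera_info("wrist");p,M=tool();T=i["extrinsics"];print((M.T@(T[:3,3]-p)).round(3),(M.T@T[:3,:3]).round(3).tolist(),i["camera_matrix"][0,0])
E
```

```text
[0.54966357 0.00471134 0.118     ] [ 0.55936371 -0.02628016  0.118     ] [0.51151351 0.02934293 0.124     ]
shift [-475.4 -426.5  -20.7] turn -23.23
M [[-0.9302, 0.367, -0.0008], [0.367, 0.9302, -0.0016], [0.0002, -0.0018, -1.0]] graspnow [0.2291 0.5809 0.2486]
[0.067 0.001 0.032] [[0.0, -0.965, -0.263], [1.0, -0.0, 0.001], [-0.001, -0.263, 0.965]] 341.4768045576003
```

Request:
step_arm(commands=[[100, [-43, -39, -2], -4], [100, [-86, -78, -4], -8], [100, [-130, -116, -6], -12], [100, [-173, -155, -8], -16], [100, [-216, -194, -10], -20], [100, [-260, -233, -12], -23], [100, [-303, -272, -14], -23.2], [100, [-346, -311, -16], -23.2], [100, [-390, -350, -18], -23.2], [100, [-433, -389, -20], -23.2], [100, [-475, -427, -21], -23.2], [100, [-475, -427, -21], -23.2]])

```text
t: 1.6
tool_pos: [0.5154, 0.0068, 0.4251]
tool_rot: [0.037, -3.14, 0.001]
contact_force: [-0.4, 0.4, 0.5]
opening: 0.0857
grip_force: 0.0
```

Run:
```python
from h import *
im,i=shot("wrist","w1.png");np.save("w1.npy",i,allow_pickle=True)
plan((.515,.01,.27),np.radians(1.7));print(monitor.get_obs()["t"])
```

```text
shift [-0.2  1.7 -0. ] turn -0.21
M [[-0.9997, -0.0259, -0.0016], [-0.0259, 0.9997, 0.0004], [0.0016, 0.0005, -1.0]] graspnow [0.5146 0.0084 0.27  ]
1.65
```

View pics/w1.png

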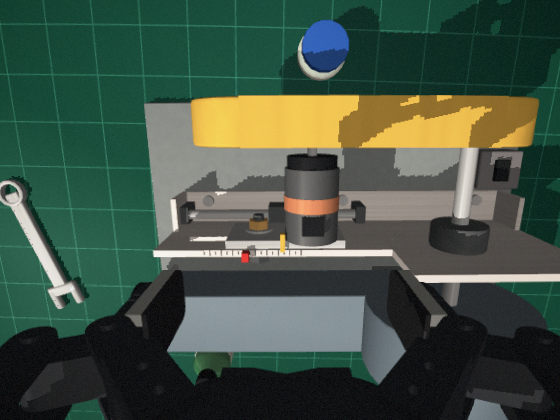

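The wrist view shows the motor with its copper band at (312,205), the yellow pointer with its tip at (283,250), and the red mark at (245,257). The plate's front top edge lies along row ~252, from column 155 to 393.

```bash
cat >> h.py <<'E'
def feats(f,i,roi,show=True):
    im=cv2.imread("pics/"+f);h=cv2.cvtColor(im,cv2.COLOR_BGR2HSV);x0,y0,x1,y1=roi;out={}
    for nm,lo,hi in(("red",(0,170,120),(5,255,255)),("yel",(18,140,110),(35,255,255)),("cop",(6,90,90),(17,255,255))):
        k=np.zeros(h.shape[:2],np.uint8);k[y0:y1,x0:x1]=cv2.inRange(h,lo,hi)[y0:y1,x0:x1]
        n,l,s,c=cv2.connectedComponentsWithStats(k)
        for j in range(1,n):
            if s[j,4]>8: print(nm,s[j],c[j].round(1))
    return im
E
python3 - <<'E'
from h import *
i=np.load("w1.npy",allow_pickle=True).item()
im=feats("w1.png",i,(160,160,400,280))
g=cv2.cvtColor(im,cv2.COLOR_BGR2GRAY).astype(int)
# plate top front edge: largest bright transition dark->bright
for c in (165,175,185,330,340,350,365,375,385):
    col=g[235:265,c];print(c,col.tolist())
r=g[253,145:165];print(r, g[254,385:400])
E
```

```text
red [242 253   7   9  62] [245.  257.1]
yel [280 234   6  18  81] [282.3 242. ]
cop [284 195  55  21 822] [310.8 205.9]
cop [249 219  19  12 154] [258.1 225.2]
165 [151, 150, 152, 138, 100, 82, 79, 80, 78, 78, 79, 81, 81, 83, 82, 165, 240, 243, 243, 243, 243, 244, 164, 150, 154, 152, 154, 153, 155, 156]
175 [82, 78, 81, 78, 78, 80, 82, 80, 76, 80, 79, 80, 81, 81, 80, 163, 238, 243, 243, 242, 243, 242, 119, 84, 85, 87, 86, 87, 88, 72]
185 [78, 79, 77, 79, 79, 79, 81, 76, 81, 76, 80, 78, 78, 77, 82, 163, 237, 242, 242, 242, 242, 233, 119, 88, 85, 86, 84, 85, 85, 85]
330 [58, 59, 62, 59, 60, 60, 60, 60, 59, 181, 211, 218, 222, 144, 120, 228, 238, 238, 238, 238, 239, 159, 90, 82, 81, 80, 84, 83, 82, 82]
340 [69, 70, 69, 68, 68, 138, 202, 209, 210, 211, 217, 220, 223, 142, 119, 229, 239, 239, 239, 239, 238, 161, 91, 84, 82, 81, 82, 83, 83, 84]
350 [76, 78, 80, 81, 80, 82, 82, 80, 81, 81, 79, 80, 83, 80, 117, 228, 238, 238, 238, 239, 237, 157, 92, 82, 84, 83, 82, 81, 83, 81]
365 [78, 77, 80, 80, 79, 78, 79, 82, 79, 82, 80, 81, 81, 83, 118, 229, 238, 238, 237, 238, 238, 131, 79, 83, 84, 83, 86, 82, 85, 81]
375 [79, 80, 81, 77, 79, 80, 83, 79, 80, 78, 82, 79, 78, 83, 119, 229, 237, 237, 237, 237, 237, 128, 86, 85, 83, 84, 85, 84, 83, 86]
385 [77, 79, 79, 80, 81, 81, 79, 79, 80, 83, 81, 83, 79, 80, 157, 230, 236, 237, 236, 237, 237, 125, 87, 87, 85, 87, 85, 86, 86, 84]
[ 75  76  78  75  76  77  74 102 192 244 243 243 242 243 243 244 243 244
 243 243] [237 237 237 236 236 236 234 174 145 146 146 136  80  79  81]
```

Run:
```python
from h import *
i=np.load("w1.npy",allow_pickle=True).item()
w=lambda p,z:onz("wrist",p,z,i)
a=w((155,250.1),.112);b=w((392,249.4),.112);v=b-a;L=np.linalg.norm(v[:2]);yaw=np.arctan2(-v[0],v[1])
print("edge",a,b,"len",L,"yaw",np.degrees(yaw))
ey=np.array([-np.sin(yaw),np.cos(yaw),0]);ex=np.array([np.cos(yaw),np.sin(yaw),0])
O=(a+b)/2+ey*.045;O[2]=0;print("O",O)
for n,p,z in(("red top",(245,257.1),.118),("pointer",(282.5,248),.115),("motor",(311.5,205),.105)):
    q=w(p,z)-O;print(n,(ex@q).round(4),(ey@q).round(4),q[2]+0)
```

```text
edge [ 0.55816987 -0.10626572  0.112     ] [0.55256554 0.10234461 0.112     ] len 0.20868560321416246 yaw 1.5388851201499034
O [0.55415921 0.04302322 0.        ]
red top 0.0043 -0.0694 0.118
pointer -0.0028 -0.037 0.11499999999999999
motor -0.0387 -0.0117 0.10499999999999998
```

Run:
```python
from h import *
y=np.radians(1.54);c,s=np.cos(y),np.sin(y);B=lambda p:np.array([.5542,.0430,0])+np.array([[c,-s,0],[s,c,0],[0,0,1]])@np.array(p)
plan(B((-.044,-.0125,.106)),y)
```

```text
shift [  3.5  21.  164. ] turn -0.05
M [[-0.9997, -0.0259, -0.0016], [-0.0259, 0.9997, 0.0004], [0.0016, 0.0005, -1.0]] graspnow [0.5146 0.0084 0.27  ]
```

Request:
step_arm(commands=[[72, [3.5, 19.5, 50], 0], [72, [3.5, 19.5, 100], 0], [72, [3.5, 19.5, 135], 0], [72, [3.5, 19.5, 155], 0], [72, [3.5, 19.5, 164], 0], [72, [3.5, 19.5, 164], 0], [45, [3.5, 19.5, 164], 0], [30, [3.5, 19.5, 164], 0], [30, [3.5, 19.5, 164], 0], [30, [3.5, 19.5, 164], 0]], squeeze=50)

```text
t: 2.9
tool_pos: [0.511, 0.0291, 0.2634]
tool_rot: [-0.046, 3.139, -0.001]
contact_force: [-3.1, -0.5, 7.0]
opening: 0.0446
grip_force: 52.2
```

Run:
```python
from h import *
y=np.radians(1.54);c,s=np.cos(y),np.sin(y);B=lambda p:np.array([.5542,.0430,0])+np.array([[c,-s,0],[s,c,0],[0,0,1]])@np.array(p)
plan(B((-.044,-.0125,.106)),y)
o=monitor.get_obs();print(o["t"],o["opening"],o["grip_force"],o["contact_force"])
im,i=shot("wrist","w2.png");np.save("w2.npy",i,allow_pickle=True)
```

```text
shift [0.4 0.2 2.4] turn 0.14
M [[-0.9996, -0.0293, 0.0018], [-0.0293, 0.9996, -0.0005], [-0.0018, -0.0005, -1.0]] graspnow [0.5113 0.029  0.1084]
2.9 0.04455947858814553 52.21092224121094 [-3.14394767 -0.52239621  7.01632672]
```

View pics/w2.png

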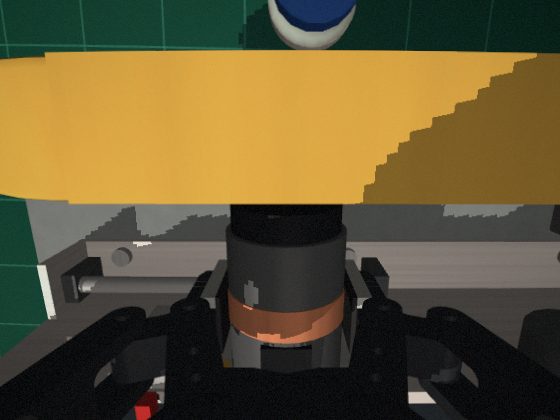

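The motor is gripped: the pads sit either side of the copper band, and the red mark is visible at (147,405). I'll pull it now.

Request:
step_arm(commands=[[30, [0, -4, 0], 0], [30, [0, -9, 0], 0], [30, [0, -14, 0], 0], [30, [0, -19, 0], 0], [30, [0, -24, 0], 0], [30, [0, -28, 0], 0], [30, [0, -31, 0], 0], [30, [0, -32, 0], 0], [30, [0, -32, 0], 0], [30, [0, -32, 0], 0]])

```text
t: 4.2
tool_pos: [0.5118, -0.0011, 0.2634]
tool_rot: [-0.046, 3.14, 0.008]
contact_force: [-3.2, 11.3, 7.8]
opening: 0.0448
grip_force: 52.3
```

Run:
```python
from h import *
plan((.5,0,.106),np.radians(1.54))
o=monitor.get_obs();print(o["t"],o["opening"],o["grip_force"],o["contact_force"])
b,_=shot("scene","s2.png");a,_=shot("top","t2.png")
x=cv2.resize(a[215:265,255:325,::-1],None,fx=8,fy=8,interpolation=cv2.INTER_CUBIC)
p=proj("scene",(.555,-.026,.116)).astype(int);print(p)
z=cv2.resize(b[p[1]-15:p[1]+15,p[0]-35:p[0]+35,::-1],None,fx=8,fy=8,interpolation=cv2.INTER_CUBIC)
cv2.imwrite("pics/c2.png",np.vstack([x[:350],z]))
```

```text
shift [11.8  1.4  2.4] turn 0.15
M [[-0.9996, -0.0295, 0.0016], [-0.0295, 0.9996, 0.0053], [-0.0018, 0.0053, -1.0]] graspnow [ 5.120e-01 -3.000e-04  1.084e-01]
4.2 0.044783007739427866 52.34190344810486 [-3.16944475 11.25056372  7.82805063]
[277 190]
```

View pics/c2.png

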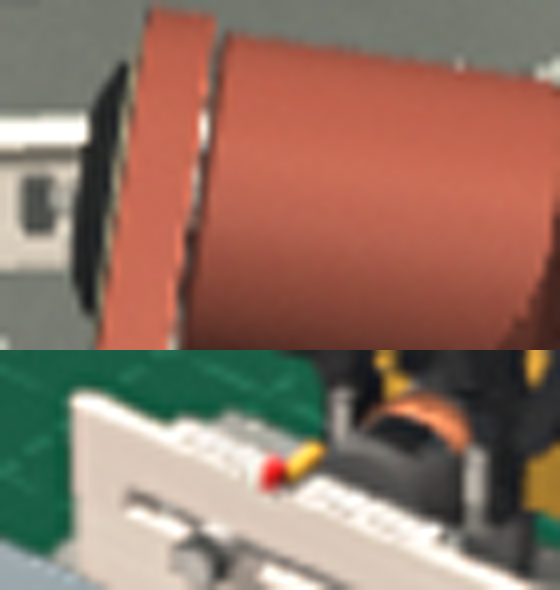

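The scene crop shows the yellow pointer (310,455) close to the red mark (272,472). The tool has moved about 29.5 mm of the 32.4 mm needed, so I'll add the rest, release and check from above.

Request:
step_arm(commands=[[30, [0, -1.5, 0], 0], [30, [0, -3, 0], 0], [30, [0, -3, 0], 0], [30, [0, -3, 0], 0]])

```text
t: 4.8
tool_pos: [0.5119, -0.004, 0.2634]
tool_rot: [-0.046, 3.139, 0.008]
contact_force: [-3.7, 10.7, 7.1]
opening: 0.0447
grip_force: 52.4
```

Run:
```python
from h import *
plan((.5,0,.106),np.radians(1.54))
o=monitor.get_obs();print(o["t"],o["contact_force"])
shot("scene","s3.png");a=feats("s3.png",None,(250,175,310,205))
```

```text
shift [11.8  4.4  2.4] turn 0.15
M [[-0.9996, -0.0295, 0.0017], [-0.0295, 0.9995, 0.0054], [-0.0018, 0.0054, -1.0]] graspnow [ 0.5121 -0.0032  0.1084]
4.8 [-3.6683706  10.71136358  7.1009815 ]
yel [288 175   4   6  16] [289.6 177.2]
yel [307 188   3   7  20] [308.  190.8]
cop [288 180  12   8  46] [294.7 182.5]
```

Request:
step_arm(commands=[[30, [0, 1, 0], 0], [30, [0, 2, 0], 0], [30, [0, 2, 0], 0], [72, [0, 2, 0], 0], [72, [0, 2, 0], 0], [72, [0, 2, 0], 0], [72, [0, 2, -30], 0], [72, [0, 2, -80], 0], [72, [0, 2, -110], 0], [72, [0, 2, -110], 0], [72, [0, 2, -110], 0]])

```text
t: 6.22
tool_pos: [0.5111, -0.0038, 0.3704]
tool_rot: [0.045, -3.14, -0.0]
contact_force: [0.3, 0.2, -0.2]
opening: 0.0619
grip_force: 0.0
```

```bash
cat >> h.py <<'E'
y=np.radians(1.54);c,s=np.cos(y),np.sin(y);RB=np.array([[c,-s,0],[s,c,0],[0,0,1]]);O=np.array([.5542,.0430,0])
B=lambda p:O+RB@np.array(p)
W=lambda n,p,z,i=None:(RB.T@(onz(n,p,z,i)-O)).round(4)
E
python3 - <<'E'
from h import *
im,i=shot("wrist","w3.png");np.save("w3.npy",i,allow_pickle=True)
plan(B((.022,-.092,.08)),y);print(monitor.get_obs()["t"])
feats("w3.png",i,(150,150,450,330))
E
```

```text
shift [-66.8 -46.7 134.5] turn 0.12
M [[-0.9996, -0.029, -0.0031], [-0.029, 0.9996, 0.0005], [0.0031, 0.0006, -1.0]] graspnow [ 0.5105 -0.0037  0.2147]
6.275
red [246 288   9  11  91] [250.1 292.9]
yel [ 188  150  262   13 3273] [323.1 155.8]
yel [248 265   7  21 131] [251.3 274.6]
cop [ 253  219   67   25 1195] [286.3 232.3]
cop [215 244  23  13 217] [225.7 250.7]
cop [248 283   8   5  13] [250.7 285.4]
```

View pics/w3.png

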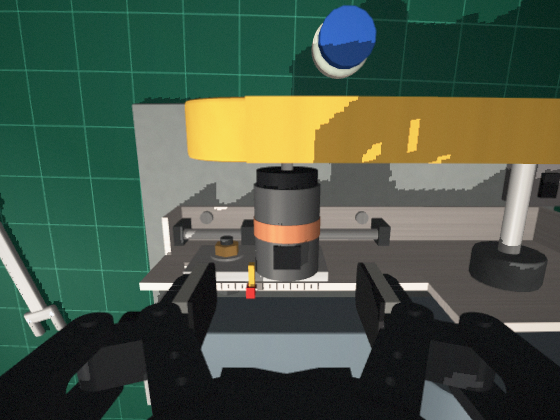

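The pointer (251,275) now lines up with the red mark (250,293).

Run:
```python
from h import *
i=np.load("w3.npy",allow_pickle=True).item()
print("red",[W("wrist",(250.1,r),z,i) for r,z in((293,.116),(291,.12))])
print("ptr",[W("wrist",(251.3,274.6),z,i) for z in(.113,.116)],"tip",W("wrist",(251,284),.116,i))
print("motor",W("wrist",(286.3,231),.105,i),"plate front",W("wrist",(330,283.5),.112,i))
g=cv2.imread("pics/w3.png",0)[275:300,335];print(g.tolist())
```

```text
red [array([ 0.0063, -0.0699,  0.116 ]), array([ 0.0027, -0.0694,  0.12  ])]
ptr [array([-0.0067, -0.069 ,  0.113 ]), array([-0.0081, -0.0687,  0.116 ])] tip [-0.0008 -0.0691  0.116 ]
motor [-0.0371 -0.0439  0.105 ] plate front [ 0.0007 -0.012   0.112 ]
[85, 87, 90, 87, 84, 84, 86, 86, 239, 244, 245, 244, 244, 244, 244, 191, 99, 85, 88, 86, 87, 85, 52, 49, 46]
```

Run:
```python
from h import *
i=np.load("w3.npy",allow_pickle=True).item()
print("nut",[W("wrist",(226.5,250.7),z,i) for z in(.08,.088)])
plan(B((.024,-.092,.08)),y)
b,i=shot("scene","s4.png")
p=proj("scene",B((.022,-.092,.08)));print("bolt predicted",p)
p0=p.astype(int)-[30,22];print(p0);cv2.imwrite("pics/c4.png",cv2.resize(b[p0[1]:p0[1]+44,p0[0]:p0[0]+60,::-1],None,fx=12,fy=12,interpolation=cv2.INTER_CUBIC))
```

```text
nut [array([-0.0125, -0.0921,  0.08  ]), array([-0.0155, -0.0906,  0.088 ])]
shift [-68.8 -46.7 134.5] turn 0.12
M [[-0.9996, -0.029, -0.0031], [-0.029, 0.9996, 0.0005], [0.0031, 0.0006, -1.0]] graspnow [ 0.5105 -0.0037  0.2147]
bolt predicted [265.1150416  202.66140709]
[235 180]
```

View pics/c4.png

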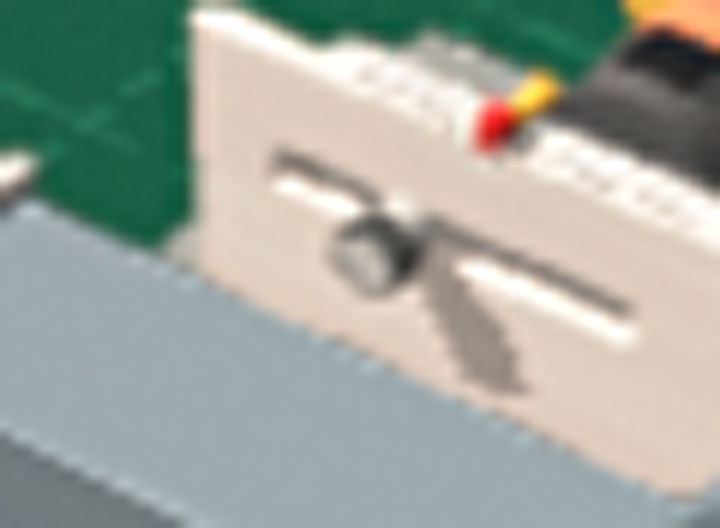

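The scene crop shows the bolt head's rear face at pixel (265,201), against (265.1,202.7) predicted, so it sits where expected.

Request:
step_arm(commands=[[60, [-25, -17, 0], 0], [50, [-60, -40, 0], 0], [48, [-69, -46.5, 20], 0.1], [48, [-69, -46.5, 50], 0.1], [48, [-69, -46.5, 60], 0.1], [48, [-69, -46.5, 60], 0.1], [48, [-69, -46.5, 60], 0.1]])

```text
t: 7.2
tool_pos: [0.582, -0.0482, 0.3128]
tool_rot: [-0.043, 3.14, -0.001]
contact_force: [-0.5, 0.3, -0.2]
opening: 0.0412
grip_force: 0.0
```

Run:
```python
from h import *
shot("wrist","w4.png")
plan(B((.024,-.092,.08)),y);o=monitor.get_obs();print(o["t"],o["opening"],o["contact_force"])
```

```text
shift [ 1.6 -0.  78.2] turn 0.04
M [[-0.9996, -0.0275, 0.0023], [-0.0276, 0.9996, -0.0005], [-0.0023, -0.0005, -1.0]] graspnow [ 0.5824 -0.0483  0.1582]
7.25 0.04090657702138658 [ 0.73311239 -0.1393775   0.93471593]
```

View pics/w4.png

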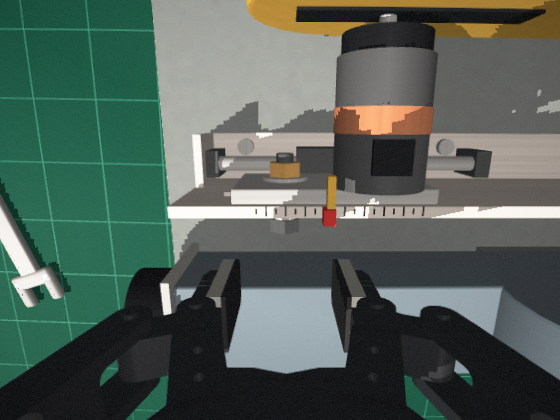

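Bolt head is visible behind the plate at (285,226), centred between the jaws at columns 240 and 335. I'll descend now.

Request:
step_arm(commands=[[48, [1, 0, 20], 0], [48, [1, 0, 40], 0], [48, [1, 0, 60], 0], [48, [1, 0, 72], 0], [48, [1, 0, 78], 0], [48, [1, 0, 78], 0], [48, [1, 0, 78], 0]], squeeze=20)

```text
t: 8.12
tool_pos: [0.5812, -0.0484, 0.2346]
tool_rot: [-0.043, 3.14, -0.001]
contact_force: [-0.5, 0.3, -0.4]
opening: 0.0408
grip_force: 0.0
```

Run:
```python
from h import *
plan(B((.024,-.092,.08)),y);o=monitor.get_obs();print(o["t"],o["opening"],o["contact_force"])
```

```text
shift [ 0.5  0.1 -0.4] turn 0.03
M [[-0.9996, -0.0274, 0.0015], [-0.0274, 0.9996, -0.0003], [-0.0015, -0.0004, -1.0]] graspnow [ 0.5814 -0.0484  0.0796]
8.125 0.04082491219926588 [-0.4713113   0.30795297 -0.40708083]
```

Now close gently, row by row, to see the side force.

Request:
step_arm(commands=[[30, [0, 0, 0], 0], [24, [0, 0, 0], 0], [21, [0, 0, 0], 0], [19, [0, 0, 0], 0], [17, [0, 0, 0], 0], [17, [0, 0, 0], 0]], squeeze=20)

```text
t: 8.88
tool_pos: [0.5809, -0.0486, 0.2342]
tool_rot: [-0.043, 3.141, -0.002]
contact_force: [0.0, -3.5, 2.8]
opening: 0.0165
grip_force: 19.7
```

Request:
step_arm(commands=[[10, [0, -0.8, 0], 0], [0, [0, -0.8, 0], 0], [0, [0, -0.8, 0], 0], [0, [0, -0.8, 0], 0], [0, [0, -0.8, 0], 0]], squeeze=60)

```text
t: 9.5
tool_pos: [0.581, -0.0489, 0.2343]
tool_rot: [-0.043, 3.141, 0.001]
contact_force: [-0.9, -0.9, 5.4]
opening: 0.0147
grip_force: 58.4
```

Run:
```python
from h import *
im,i=shot("wrist","w5.png");o=monitor.get_obs();print(o["t"],o["opening"],o["grip_force"],o["contact_force"],o["wrist_torque"])
feats("w5.png",i,(100,60,520,420))
cv2.imwrite("pics/w5v.png",im[...,::-1])
```

```text
9.55 0.015349526287838023 58.37479054927826 [-0.83153171 -0.90968037  4.45417187] [-0.19508712  0.22088593 -0.04538882]
red [356 288  24  27 604] [367.7 301. ]
yel [364 226  19  57 881] [372.8 253.7]
cop [ 372   92  148   60 8247] [448.8 121.3]
cop [ 261  186   50   31 1174] [285.9 202.2]
cop [363 282  16   2  16] [370.5 282.9]
```

View pics/w5.png

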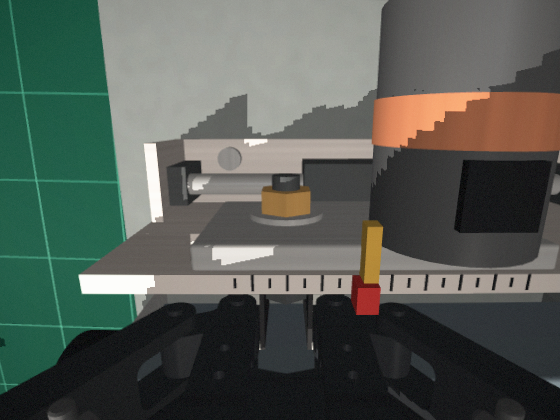

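The jaws hold the bolt head below (285,300), behind the plate. The pointer (371,250) meets the red mark (367,300).

Run:
```python
from h import *
i=eyes.camera_info("wrist");im=cv2.imread("pics/w5.png");h=cv2.cvtColor(im,cv2.COLOR_BGR2HSV)
for nm,lo,hi,rows,z in(("y",(12,140,90),(35,255,255),(240,260,274),.116),("r",(0,170,100),(8,255,255),(280,284,292,305,311),.12)):
    for r in rows:
        c=np.flatnonzero(cv2.inRange(h,lo,hi)[r,340:400])+340
        if len(c): print(nm,r,c.min(),c.max(),[W("wrist",((c.min()+c.max())/2,r),zz,i) for zz in(z-.003,z)])
b,_=shot("scene","s6.png");feats("s6.png",None,(255,175,300,205))
```

```text
y 240 362 381 [array([-0.0108, -0.0677,  0.113 ]), array([-0.0118, -0.0685,  0.116 ])]
y 260 361 379 [array([-0.0048, -0.0677,  0.113 ]), array([-0.0061, -0.0685,  0.116 ])]
y 274 360 378 [array([-0.0005, -0.0677,  0.113 ]), array([-0.0019, -0.0685,  0.116 ])]
r 292 357 379 [array([ 0.0031, -0.0687,  0.117 ]), array([ 0.0015, -0.0695,  0.12  ])]
r 305 357 378 [array([ 0.0071, -0.0686,  0.117 ]), array([ 0.0054, -0.0694,  0.12  ])]
r 311 356 378 [array([ 0.009 , -0.0686,  0.117 ]), array([ 0.0072, -0.0694,  0.12  ])]
yel [285 175   7   7  32] [288.1 177.3]
cop [288 178  12  13  51] [295.1 182.9]
```

The pointer is about 1 mm from the mark's centre, so its 4 mm width is within the mark's 6 mm. The bolt is gripped at 58 N with little side force. I'll check that it stays steady, then hand in.

Request:
step_arm(commands=[[0, [0, 0, 0], 0], [0, [0, 0, 0], 0], [0, [0, 0, 0], 0], [0, [0, 0, 0], 0]])

```text
t: 10.1
tool_pos: [0.581, -0.0489, 0.2343]
tool_rot: [-0.043, 3.141, 0.001]
contact_force: [-0.9, -0.3, 5.0]
opening: 0.0155
grip_force: 58.4
```

Run:
```python
from h import *
from station import finish_job
o=monitor.get_obs();print(o["t"],o["opening"],o["grip_force"],o["contact_force"])
im,i=shot("wrist","w6.png");feats("w6.png",i,(340,200,400,320))
if o["opening"]>.013 and o["grip_force"]>50: print(finish_job())
```

```text
10.1 0.015455443894148237 58.37363250553608 [-0.88257988 -0.29136326  5.0317765 ]
red [356 288  24  27 604] [367.7 301. ]
yel [364 226  19  57 884] [372.7 253.8]
cop [363 282  16   2  16] [370.5 282.9]
the job is handed in; nothing more can be done
None
```

I pulled the motor until the pointer was on the red mark, about 1 mm off its centre, and let go; the gripper now holds the bolt head by its upright flats at about 58 N, and the job was handed in at about 10 s (verdict not shown).

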